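# Take the levelling batten out of the glazed seed frame

### The job

Slide the loose top pane of the seed frame fully open and leave it open, then take hold of the wooden levelling batten that lies on the plug tray inside, tip it up and draw it out at a slant through the opening without forcing it against the panes or the frame. Finish still holding it in the gripper, level, with all of it at least 100 mm above the timber walls of the frame, and leave the two potted cacti in the frame where they stand.

Things in the scene. Friction and masses are not known exactly. Their poses are not given: they have to be found in the camera images.
- frame: Seed frame, fixed: open timber box, outside 310 (x) by 520 (y) by 155 mm high, walls 20 mm. Origin: centre of its underside; z up, x away from the robot, y to its left. Channels run along y on both long walls, 175 mm high, with lips 8 mm inwards; the end walls stop at 155 mm. Floor top z = 12 mm; the strip x = +38 to +135 mm holds the cacti
- opening_edge (a point): Middle of the lower right edge of the fixed clear pane: frame x = 0, y = -20, z = 155 mm. That pane (6 mm thick, aluminium edges) covers all to the left of it. With the sliding pane fully open the opening lies to the right: 220 mm in y (y = -240 to -20 mm, up to the end wall), 254 mm in x between the lips, so the batten cannot come out flat. Axes as the frame's
- plug_tray: Black plug tray, fixed in the near part of the frame, 165 (x) by 462 (y) by 45 mm high, 3 by 8 open cells 41 mm deep, ribs 6 mm thick. Origin: centre of its underside, at x = -45, y = 0, z = 12 mm in the frame, axes as the frame's. Its top is at z = 57 mm; the space from there to the underside of the fixed pane is 98 mm high
- pane (a joint): Sliding pane: a clear panel 266 by 250 mm, 6 mm thick with aluminium edges (z 164 to 170 mm in the frame), that slides in the channels along the frame's +y over the fixed pane. Value in m: 0 closed (it covers y = -245 to +5 mm), 0.225 fully open against its stop; counts as open above 0.205. Sliding friction about 2 N, it stays where it is left
- pane_grip (a point): Centre of the finger grip on the sliding pane: an upright aluminium rib in the middle of the pane, 70 mm long (frame x), 14 mm thick (frame y), 30 mm high; its top is 15 mm above this point. Lies at x = 0, y = -120 mm + joint value, z = 185 mm in the frame. Axes as the frame's
- batten: Plain wooden levelling batten with ruled marks on top, loose, 345 mm long (its x) by 28 mm wide (its y) by 22 mm high, about 0.13 kg, its mass in the middle. Origin at the centre of its underside, z up as it lies. It lies on top of the plug tray along the frame's length: its +x points roughly to the frame's +y. About half of it lies below the fixed pane and the other half below the sliding pane
- batten_right (a point): Centre of the batten's right end (-172.5 mm along its x, 11 mm above its underside): the end below the sliding pane
- batten_left (a point): Centre of the batten's left end (+172.5 mm along its x, 11 mm above its underside): the end below the fixed pane
- cactus_a: Small cactus in a terracotta pot, 68 mm across, 115 mm high, standing loose on the frame's floor in the strip beyond the plug tray, in the half below the sliding pane or the other. Origin at the centre of its underside, z up
- cactus_b: A second cactus of the same size, standing loose in the same strip, in the other half. Origin at the centre of its underside, z up

How it is judged:
By the outcome, as a careful person would: the job done as asked, in the order asked, and still so for the second after the job is handed in, while the arm keeps its last pose, push and grip.
It also fails if it takes over 61 s, if anything falls off the work surface, if the arm or the gripper's body presses on something with over 40 N, if the wrist force passes 120 N, or if a joint passes its speed limit or range.

### The arm

A 6-joint arm with a two-finger parallel gripper is mounted at the origin on the work surface. World frame = base frame: x ahead of the robot, y to its left, z up, the work surface at z = 0. Lengths are in m, angles in rad, forces in N, time in s.
With the tool pointing down it reaches from about 0.25 to 0.725 m from the base axis. Payload 4 kg.
Tool frame: the origin (TCP) lies on the centre line of the jaws, within the pads' length; the fingertips stand 22 mm ahead of it and the grasp point (between the pads) lies 3 mm ahead of it; z points along the fingers, y is the line along which they close (so a half turn about z gives the same grasp; the last joint's range is limited). The gripper opens to 85 mm and grips with 20 to 120 N. Pads are 22 mm wide; open, the fingers measure 114 mm over their backs; the gripper's body (76 mm by 85 mm) begins 54 mm behind the grasp point. The pads swing forward as they close: fully open they stand 13 mm farther back than shut.
Start: joints at [1.276, 0.241, 0.005, 1.335, 0, 1.571], TCP at [0.145, 0.478, 0.253] pointing down, gripper open.
Joint ranges: [-2.72, 2.72], [-1.05, 1.87], [-1.09, 1.28], [-1.99, 2.15], [-1.42, 1.44], [-3.14, 3.14]. Speed limits (rad/s): [2.79, 2.79, 3.14, 3.14, 3.14, 3.14].

### API

Orientations are given as a unit quaternion [x, y, z, w].
In Python, from workcell import bot gives the robot as it stands.
- The arm moves only by the shell command python3 -m inch 'ROWS'. ROWS is JSON, one flat list of numbers, 7 for each row, row after row: the shift along the world's x, y, z in mm, then the turn, a rotation vector about the world's x, y, z in rad, then the opening in per cent of the stroke, from 0 (shut) to 100 (fully open). A call has 1 to 8 rows; each row is the pose to reach, as a shift and turn from the pose commanded when the call began; what a row does not reach only later rows make up. A row lasts 1/12 s, in which the tool goes at most 41.7 mm and 7.16 degrees, less where a joint would pass 70% of its speed; a pose out of reach is approached as far as the arm can. A call with a gripper value outside its range is refused whole. The fingers move at their own pace and stop on an object; the grip force is fixed at half the most. Time passes only in rows, so rows that repeat a pose let the fingers close. It gives the time, the measured TCP pose, the force, the opening and the grip force at its end, in the units of the state.
- bot.get_obs(): the state, without advancing time (a new reading comes with each control period).
- bot.camera(name): name is "side" or "top" or "wrist"; returns the picture (480x640x3 uint8, blue, green, red); there is no depth.
- bot.camera_info(name): a dict with "intrinsics" (3x3 intrinsics, pixels), "camera_from_world" (4x4, takes a point from world to camera coordinates); the wrist camera has in their place "hand_eye" (4x4, takes a point from camera to tool coordinates, whose origin is the TCP and whose axes are the flange's). Camera axes: x right, y down, z forward; pixel columns grow to the right and rows downward; lengths in m; the calibration is good to about 2 mm. A picture is of the moment at which its call begins: read the wrist's pose just before it. camera_info takes no time and is no camera call.
- bot.job_done(): hands the job in; it is judged then, once.
Trained networks look in the newest picture that a camera, given by its name, has taken for a name from the list of things; names that differ only in an ending like _2 or _b are one class to them, and where a whole thing is asked for, a point or a joint stands for the part that bears it (a point fixed in the world has none). Each returns a list of dicts, best first, with "confidence" (0 to 1); they miss things now and then, are a little off and sometimes report something else, mostly with a low value. They report only what shows in the picture. A call takes as long as a camera call.
- bot.silhouettes(camera, target): "mask" (480x640 bool, what is visible of it) and "uv" ([column, row] in pixels, amid what is visible of it).
- bot.spot_point(camera, target): "uv" ([column, row] in pixels: a listed point, or the origin of a listed thing).
The state is a dict: "clock": time; "joint_pos": joint angles; "joint_vel": joint speeds; "tau": joint torques, N m; "eef_pos": TCP position; "tool_rot": TCP orientation; "ft_force": force on the tool from outside, world axes, zero at the start; "ft_torque": the same for the moment, N m; "grip_width": finger opening in m; "grasp_force": force on a finger pad.
Only numpy, scipy, OpenCV 4.12 (cv2) and the standard library are available. Lean on these libraries where they do the work, as an engineer would, in place of code of your own. Each camera call takes 0.05 s, during which the arm holds its last target. There are 200 camera calls.

## Working session

There is one attempt and no reset: what is moved stays moved. The work goes in short steps, Python scripts to look and compute and a shell command to move; the robot and the scene stay as the last step left them, time stands still between calls to the robot, and variables do not carry over. Pictures are saved under pics/ and viewed, at most 10 in all, crops included, and the job is handed in when it is done.

```bash
mkdir -p pics
cat > h.py <<'E'
import numpy as np, cv2
from workcell import bot
from scipy.spatial.transform import Rotation as R
def ray(cam,uv,obs=None):
    i=bot.camera_info(cam);K=np.array(i["intrinsics"])
    if cam=="wrist":
        o=obs or bot.get_obs();T=np.eye(4);T[:3,:3]=R.from_quat(o["tool_rot"]).as_matrix();T[:3,3]=o["eef_pos"]
        C=T@np.array(i["hand_eye"])
    else: C=np.linalg.inv(np.array(i["camera_from_world"]))
    d=C[:3,:3]@np.linalg.solve(K,[uv[0],uv[1],1]);return C[:3,3],d
def atz(cam,uv,z,obs=None):
    c,d=ray(cam,uv,obs);return c+d*(z-c[2])/d[2]
def tri(rays):
    A=np.zeros((3,3));b=np.zeros(3)
    for c,d in rays:
        d=d/np.linalg.norm(d);P=np.eye(3)-np.outer(d,d);A+=P;b+=P@c
    return np.linalg.solve(A,b)
E
python3 - <<'E'
from h import *
np.set_printoptions(precision=4,suppress=True)
ims=[]
for c in("top","side"):
    im=bot.camera(c);cv2.imwrite(f"pics/{c}0.png",im)
    print(c,-np.array(bot.camera_info(c)["camera_from_world"])[:3,:3].T@np.array(bot.camera_info(c)["camera_from_world"])[:3,3])
    for t,z in(("frame",0),("opening_edge",.155),("pane_grip",.185),("batten",.057),("batten_left",.068),("batten_right",.068),("cactus_a",.012),("plug_tray",.012)):
        for r in bot.spot_point(c,t)[:3]: print(t,r["uv"],round(r["confidence"],2),atz(c,r["uv"],z))
o=bot.get_obs();print(o["eef_pos"],o["tool_rot"])
E
```

```text
top [0.5258 0.0389 1.0884]
opening_edge [362.4, 289.8] 0.55 [ 0.5189 -0.0061  0.155 ]
pane_grip [416.2, 291.2] 0.94 [ 0.5154 -0.0872  0.185 ]
side [ 0.3571 -0.1298  1.0156]
opening_edge [309.6, 281.6] 0.6 [0.5226 0.0033 0.155 ]
pane_grip [350.6, 316.4] 0.61 [ 0.5102 -0.0879  0.185 ]
[0.1453 0.4784 0.2533] [0.1469 0.9892 0.     0.    ]
```

View pics/top0.png

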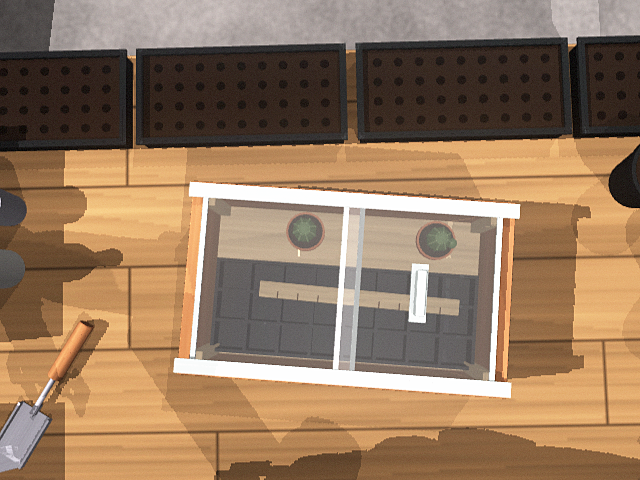

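View pics/side0.png

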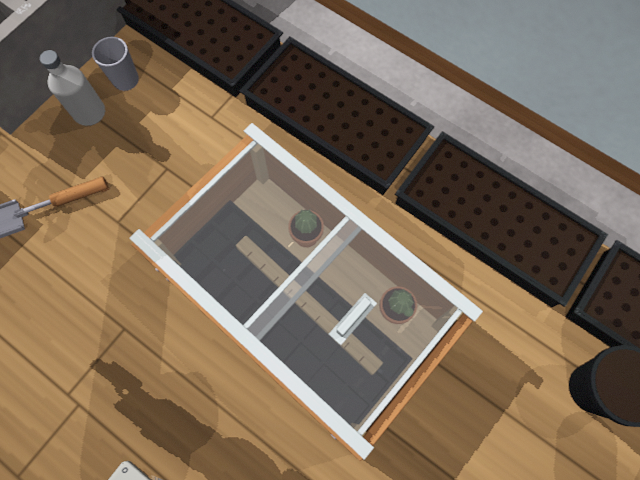

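Top view: the frame's rail corners are at about (190,183), (520,205), (511,397), (174,360). The grip rib is at (418,293), and the batten runs from (260,289) to (460,308). The cacti are at (305,231) and (437,240). The side view agrees.

Run:
```python
from h import *
np.set_printoptions(precision=4,suppress=True)
c=[atz("top",p,.175)[:2] for p in((190,183),(520,205),(511,397),(174,360))]
print(np.array(c)); 
loc=np.array([[.155,.26],[.155,-.26],[-.155,-.26],[-.155,.26]])
H=np.array(c);m=H.mean(0);U,S,V=np.linalg.svd(loc.T@(H-m));Rm=(U@V).T
yaw=np.arctan2(Rm[1,0],Rm[0,0]);print("centre",m,"yaw",yaw);print(loc@Rm.T+m-H)
for p in((260,289),(460,308)): 
    q=atz("top",p,.074);print("batten",q,(q[:2]-m)@Rm)
for p in((245,240),(376,370)): 
    q=atz("side",p,.074);print("batten side",q,(q[:2]-m)@Rm)
for p in((305,231),(437,240)):
    q=atz("top",p,.11);print("cactus",q,(q[:2]-m)@Rm)
q=np.array([.5154,-.0872]);print("grip",(q-m)@Rm)
for c in("top","side"):
  for t in("batten","pane_grip"):
    for r in bot.silhouettes(c,t)[:1]:
        M=r["mask"].astype(np.uint8);print(c,t,r["confidence"],r["uv"],cv2.minAreaRect(cv2.findNonZero(M)))
```

```text
[[ 0.693   0.2636]
 [ 0.6466 -0.2548]
 [ 0.351  -0.2285]
 [ 0.4161  0.2895]]
centre [0.5267 0.0175] yaw -0.10324233130197978
[[ 0.0146 -0.0035]
 [ 0.0075 -0.0024]
 [-0.0053  0.0033]
 [-0.0168  0.0025]]
batten [0.5231 0.1673 0.074 ] [-0.019   0.1487]
batten [ 0.4838 -0.177   0.074 ] [-0.0226 -0.1979]
batten side [0.5301 0.1626 0.074 ] [-0.0115  0.1447]
batten side [ 0.4801 -0.1726  0.074 ] [-0.0267 -0.1939]
cactus [0.619  0.0858 0.11  ] [0.0848 0.0774]
cactus [ 0.5992 -0.135   0.11  ] [ 0.0879 -0.1442]
grip [-0.0004 -0.1053]
top pane_grip 0.59 [414.4, 295.3] ((418.92132568359375, 293.10150146484375), (161.873291015625, 163.79696655273438), 4.085616588592529)
side pane_grip 0.88 [353.7, 323.3] ((355.2648620605469, 321.8963317871094), (161.5310516357422, 160.11782836914062), 42.85240936279297)
```

Run:
```python
from h import *
from scipy.optimize import least_squares
np.set_printoptions(precision=4,suppress=True)
for c in("top","side"):
    im=cv2.imread(f"pics/{c}0.png")
    M=(im.min(2)>225).astype(np.uint8)
    n,l,s,ce=cv2.connectedComponentsWithStats(M)
    for k in np.argsort(-s[1:,4])[:6]+1:
        print(c,s[k],ce[k],cv2.boxPoints(cv2.minAreaRect(cv2.findNonZero((l==k).astype(np.uint8)))).round(1).tolist())
    cv2.imwrite(f"pics/crop_{c}.png",cv2.resize(im[170:410,160:540] if c=="top" else im[120:470,120:490],None,fx=2 if c=="top" else 1.7,fy=2 if c=="top" else 1.7,interpolation=cv2.INTER_CUBIC))
```

```text
top [  173   182   347   216 12321] [349.2211 290.4422] [[172.89999389648438, 372.29998779296875], [187.1999969482422, 179.3000030517578], [524.2999877929688, 204.3000030517578], [510.0, 397.29998779296875]]
top [409 264  20  59 769] [418.1248 293.0039] [[408.20001220703125, 321.29998779296875], [411.5, 263.20001220703125], [428.29998779296875, 264.1000061035156], [424.8999938964844, 322.20001220703125]]
top [ 35 379  17  26  64] [ 42.5938 393.0781] [[34.900001525878906, 403.8999938964844], [49.0, 377.8999938964844], [51.5, 379.29998779296875], [37.29999923706055, 405.29998779296875]]
top [427 278   1   5   5] [427. 280.] [[427.0, 282.0], [427.0, 282.0], [427.0, 278.0], [427.0, 278.0]]
top [ 18 402   2   3   5] [ 18.4 403.2] [[18.0, 402.0], [19.0, 402.0], [19.0, 404.0], [18.0, 404.0]]
top [298 254   2   2   3] [298.3333 254.6667] [[297.5, 254.5], [298.0, 254.0], [299.0, 255.0], [298.5, 255.5]]
side [156 256  43  31 215] [170.8651 267.3628] [[155.89999389648438, 262.1000061035156], [163.89999389648438, 253.5], [198.39999389648438, 285.6000061035156], [190.39999389648438, 294.100006103
[... 203 characters left out ...]
.3999938964844]]
side [246 287  38  40 118] [264.2797 305.5932] [[244.3000030517578, 324.3999938964844], [281.0, 285.1000061035156], [283.5, 287.3999938964844], [246.6999969482422, 326.70001220703125]]
side [268 360  25  25  86] [281.4535 372.8256] [[266.0, 364.0], [271.5, 358.5], [292.5, 379.5], [287.0, 385.0]]
side [360 225  49  41  79] [386.4304 246.3544] [[359.70001220703125, 225.3000030517578], [361.6000061035156, 223.10000610351562], [409.79998779296875, 262.79998779296875], [408.0, 265.0]]
side [370 398  21  25  26] [379.9231 409.9615] [[369.6000061035156, 421.70001220703125], [389.3999938964844, 397.5], [390.1000061035156, 398.1000061035156], [370.29998779296875, 422.29998779296875]]
```

View pics/crop_top.png

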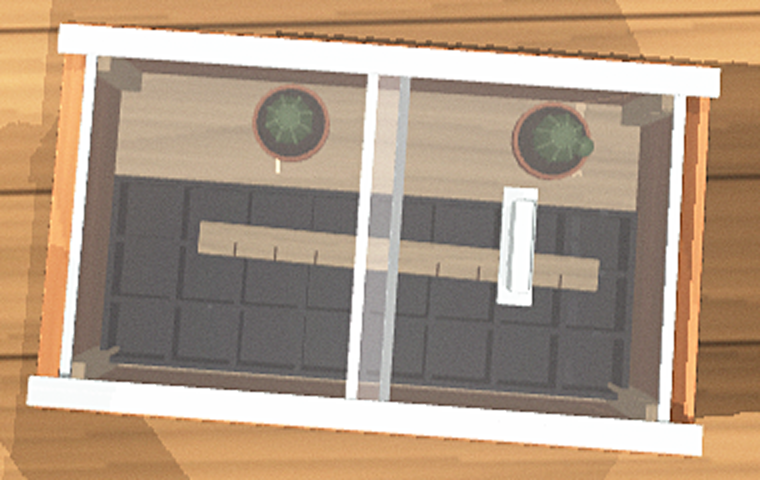

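The crop corrects the near-left rail corner: it is at full-image pixel (174,372), and I had misread it before. The others are (191,182), (520,204), (511,398). The rib's base is at (418,293) and its top at (421,293). The batten ends are at crop (198,237) and (598,275).

Run:
```python
from h import *
np.set_printoptions(precision=4,suppress=True)
c=[atz("top",p,.175)[:2] for p in((191,182),(520,204.5),(511,398),(174,372.5))]
loc=np.array([[.155,.26],[.155,-.26],[-.155,-.26],[-.155,.26]])
H=np.array(c);m=H.mean(0);U,S,V=np.linalg.svd(loc.T@(H-m));Rm=(U@V).T
yaw=np.arctan2(Rm[1,0],Rm[0,0]);print("centre",m,"yaw",yaw);print(loc@Rm.T+m-H)
np.savez("f.npz",m=m,R=Rm)
f=lambda p:m+Rm@np.array(p)
for p in((259,288.5),(459,307)): 
    q=atz("top",p,.074);print("batten",q,(q[:2]-m)@Rm)
for p in((245,240),(376,370)): 
    q=atz("side",p,.074);print("batten side",q,(q[:2]-m)@Rm)
for p in((305,231),(437,240)):
    q=atz("top",p,.09);print("cactus",q,(q[:2]-m)@Rm)
for q in([.5154,-.0872],[.5102,-.0879],atz("top",(421,293),.2)[:2],atz("top",(418,293),.17)[:2]):print("grip",(q-m)@Rm)
print("grip model",f((0,-.12)),f((0,.105)))
```

```text
centre [0.5221 0.0171] yaw -0.09104906317285437
[[ 0.0055 -0.0001]
 [ 0.0055 -0.0011]
 [-0.0054  0.0007]
 [-0.0056  0.0005]]
batten [0.524 0.169 0.074] [-0.0119  0.1515]
batten [ 0.4856 -0.1754  0.074 ] [-0.0189 -0.195 ]
batten side [0.5301 0.1626 0.074 ] [-0.0052  0.1457]
batten side [ 0.4801 -0.1726  0.074 ] [-0.0245 -0.1928]
cactus [0.6209 0.0867 0.09  ] [0.0921 0.0783]
cactus [ 0.6007 -0.1386  0.09  ] [ 0.0925 -0.1479]
grip [ 0.0028 -0.1045]
grip [-0.0023 -0.1056]
grip [ 0.0006 -0.1098]
grip [ 0.0002 -0.1096]
grip model [ 0.5112 -0.1024] [0.5316 0.1216]
```

```bash
python3 -m inch '[367,-570,40,0,0,0.203,100, 367,-570,40,0,0,0.203,100, 367,-570,40,0,0,0.203,100, 367,-570,40,0,0,0.203,100, 367,-570,40,0,0,0.203,100, 367,-570,40,0,0,0.203,100, 367,-570,40,0,0,0.203,100, 367,-570,40,0,0,0.203,100]'; python3 -m inch '[192,-300,10,0,0,0,50, 192,-300,10,0,0,0,50, 192,-300,10,0,0,0,50, 192,-300,10,0,0,0,50, 192,-300,10,0,0,0,50, 192,-300,10,0,0,0,50, 192,-300,10,0,0,0,50, 192,-300,10,0,0,0,50]'
```

```text
clock: 1.77
eef_pos: [0.325, 0.1985, 0.2733]
tool_rot: [0.046, 0.999, 0.0, 0.0]
ft_force: [0.8, -0.0, -0.4]
grip_width: 0.0853
grasp_force: 0.0
clock: 2.43
eef_pos: [0.5048, -0.0825, 0.2824]
tool_rot: [0.046, 0.999, 0.0, 0.0]
ft_force: [0.7, 0.3, 0.3]
grip_width: 0.0426
grasp_force: 0.0
```

Run:
```python
from h import *
np.set_printoptions(precision=4,suppress=True)
o=bot.get_obs();print(o["eef_pos"]);im=bot.camera("wrist");cv2.imwrite("pics/w1.png",im)
z=np.load("f.npz");m,Rm=z["m"],z["R"]
for t,h in(("pane_grip",.185),("opening_edge",.155),("batten_right",.068)):
  for r in bot.spot_point("wrist",t)[:2]:
    q=atz("wrist",r["uv"],h,o);print(t,r["uv"],r["confidence"],q,(q[:2]-m)@Rm)
```

```text
[ 0.5048 -0.0825  0.2824]
pane_grip [305.9, 257.7] 0.72 [ 0.5106 -0.0918  0.185 ] [-0.0016 -0.1095]
opening_edge [445.1, 244.1] 0.84 [ 0.5198 -0.001   0.155 ] [-0.0007 -0.0182]
```

View pics/w1.png

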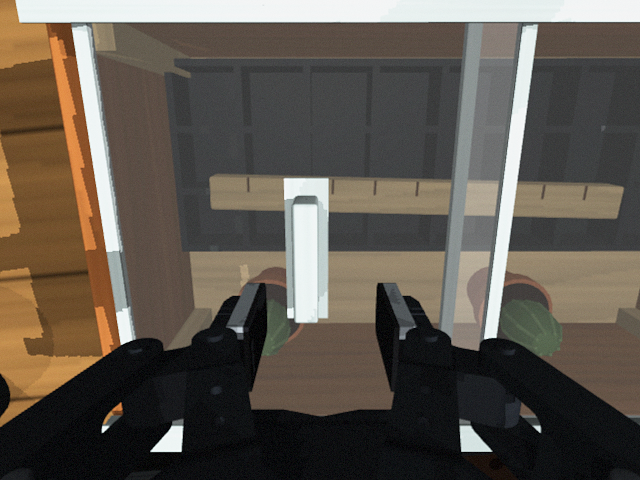

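The wrist view shows the rib upright at (305,257), square with the jaws. Triangulation agrees to about 1 mm, so I'm descending onto it.

```bash
python3 -m inch '[6,-9,-25,0,0,0,50, 6,-9,-50,0,0,0,50, 6,-9,-70,0,0,0,50, 6,-9,-83,0,0,0,50, 6,-9,-83,0,0,0,50, 6,-9,-83,0,0,0,0, 6,-9,-83,0,0,0,0, 6,-9,-83,0,0,0,0]'; python3 -m inch '[0,0,0,0,0,0,0, 0,0,0,0,0,0,0, 0,0,0,0,0,0,0]'
```

```text
clock: 3.3
eef_pos: [0.5104, -0.0892, 0.2009]
tool_rot: [0.046, 0.999, -0.0, 0.001]
ft_force: [-1.2, -1.3, 2.0]
grip_width: 0.0128
grasp_force: 60.0
clock: 3.55
eef_pos: [0.5104, -0.0892, 0.2009]
tool_rot: [0.046, 0.999, 0.0, 0.001]
ft_force: [-3.4, 0.7, 6.1]
grip_width: 0.0125
grasp_force: 60.6
```

```bash
python3 -m inch '[1,10,0,0,0,0,0, 3,35,0,0,0,0,0, 6,65,0,0,0,0,0, 9,95,0,0,0,0,0, 12,130,0,0,0,0,0, 15,165,0,0,0,0,0, 17,190,0,0,0,0,0, 18,203,0,0,0,0,0]'; python3 -m inch '[0,3,0,0,0,0,0, 1,6,0,0,0,0,0, 1,6,0,0,0,0,0]'
```

```text
clock: 4.22
eef_pos: [0.5293, 0.116, 0.2009]
tool_rot: [0.045, 0.999, 0.0, 0.002]
ft_force: [-0.5, -3.5, 6.0]
grip_width: 0.0132
grasp_force: 60.5
clock: 4.47
eef_pos: [0.5297, 0.1207, 0.2009]
tool_rot: [0.045, 0.999, 0.001, 0.001]
ft_force: [-2.4, 1.8, 5.7]
grip_width: 0.0128
grasp_force: 60.6
```

```bash
python3 -m inch '[0,0,0,0,0,0,40, 0,0,0,0,0,0,60, 0,0,0,0,0,0,60, 0,0,40,0,0,0,60, 0,0,80,0,0,0,60, 0,0,110,0,0,0,60, 0,0,110,0,0,0,60]'; python3 -c "
from h import *
print(np.round(bot.camera_info('wrist')['hand_eye'],3));o=bot.get_obs();print(o['joint_pos'],R.from_quat(o['tool_rot']).as_matrix().round(2))"
```

```text
clock: 5.05
eef_pos: [0.5318, 0.1199, 0.3165]
tool_rot: [0.046, 0.999, 0.002, 0.006]
ft_force: [0.1, 0.5, 1.0]
grip_width: 0.0513
grasp_force: 0.0
[[ 0.    -0.964 -0.267  0.069]
 [ 1.    -0.     0.001 -0.   ]
 [-0.001 -0.267  0.964 -0.122]
 [ 0.     0.     0.     1.   ]]
[2.21685027e-01 3.06894925e-01 2.56803095e-01 1.50808641e+00
 6.45383827e-05 3.13964613e-01] [[-1.    0.09  0.01]
 [ 0.09  1.    0.  ]
 [-0.01  0.   -1.  ]]
```

```bash
python3 -m inch '[-3,-20,0,0,0,0.12,60, -8,-55,0,0,0,0.24,60, -14,-90,0,0,0,0.36,60, -20,-125,0,0,0,0.48,60, -26,-160,0,0,0,0.6,60, -32,-200,0,0,0,0.72,60, -37,-236,0,0,0,0.8,60, -37,-236,0,0,0,0.8,60]'; python3 -m inch '[0,0,0,0,0,0.77,60, 0,0,0,0,0,0.77,60, 0,0,0,0,0,0.77,60, 0,0,0,0,0,0.77,60, 0,0,0,0,0,0.77,60, 0,0,0,0,0,0.77,60, 0,0,0,0,0,0.77,60, 0,0,0,0,0,0.77,60]'
python3 - <<'E'
from h import *
np.set_printoptions(precision=4,suppress=True)
z=np.load("f.npz");m,Rm=z["m"],z["R"]
o=bot.get_obs();print(o["eef_pos"],R.from_quat(o["tool_rot"]).as_matrix());im=bot.camera("wrist");cv2.imwrite("pics/w2.png",im)
for t,h in(("batten",.057),("batten_right",.068),("batten_left",.068),("opening_edge",.155),("cactus_a",.012)):
  for r in bot.spot_point("wrist",t)[:2]:
    q=atz("wrist",r["uv"],h,o);print(t,r["uv"],round(r["confidence"],2),q,(q[:2]-m)@Rm)
for r in bot.silhouettes("wrist","batten")[:1]:
    M=r["mask"].astype(np.uint8);b=cv2.boxPoints(cv2.minAreaRect(cv2.findNonZero(M)));print(r["confidence"],b.round(0).tolist(),[((atz("wrist",p,.075,o)[:2]-m)@Rm).round(4) for p in b])
E
```

```text
clock: 5.72
eef_pos: [0.4907, -0.1228, 0.3089]
tool_rot: [-0.344, 0.939, -0.001, -0.001]
ft_force: [-0.0, 1.9, 0.1]
grip_width: 0.0512
grasp_force: 0.0
clock: 6.38
eef_pos: [0.4921, -0.1163, 0.309]
tool_rot: [-0.673, 0.74, 0.0, -0.0]
ft_force: [-0.6, -0.6, -0.1]
grip_width: 0.0512
grasp_force: 0.0
[ 0.4921 -0.1163  0.309 ] [[-0.0951 -0.9955 -0.0002]
 [-0.9955  0.0951  0.0002]
 [-0.0001  0.0002 -1.    ]]
batten [322.4, 310.2] 0.9 [0.5006 0.0023 0.057 ] [-0.02   -0.0167]
batten [322.9, 140.5] 0.65 [ 0.484  -0.1695  0.057 ] [-0.021  -0.1892]
batten_right [326.6, 137.1] 0.65 [ 0.4804 -0.1725  0.068 ] [-0.0243 -0.1926]
batten_left [298.7, 365.7] 0.21 [0.5312 0.0585 0.068 ] [0.0053 0.0421]
opening_edge [298.0, 367.0] 0.57 [0.5208 0.0016 0.155 ] [ 0.0001 -0.0156]
cactus_a [216.7, 177.8] 0.83 [ 0.6   -0.14   0.012] [ 0.0919 -0.1493]
0.77 [[305.0, 365.0], [308.0, 136.0], [341.0, 136.0], [337.0, 365.0]] [array([-0.0014,  0.0365]), array([-0.0079, -0.1942]), array([-0.0365, -0.1936]), array([-0.0351,  0.0373])]
```

View pics/w2.png

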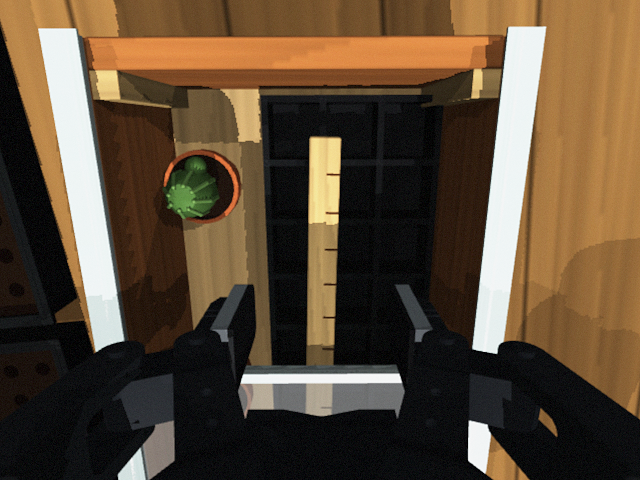

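The wrist view shows the pane open with its edge at row 367. The batten's right end is at (325,137), the cactus stands clear at (205,190), and the gripper is square with the batten. Next I descend and grip at frame y ≈ -135 mm.

```bash
python3 -m inch '[-3,1,-35,0,0,-0.014,60, -3,1,-75,0,0,-0.014,60, -3,1,-110,0,0,-0.014,60, -3,1,-145,0,0,-0.014,60, -3,1,-175,0,0,-0.014,60, -3,1,-200,0,0,-0.014,60, -3,1,-222,0,0,-0.014,60, -3,1,-231,0,0,-0.014,60]'; python3 -m inch '[0,0,0,0,0,0,60, 0,0,0,0,0,0,30, 0,0,0,0,0,0,0, 0,0,0,0,0,0,0, 0,0,0,0,0,0,0, 0,0,0,0,0,0,0]'
```

```text
clock: 7.4
eef_pos: [0.4869, -0.1149, 0.0751]
tool_rot: [-0.668, 0.744, 0.002, -0.002]
ft_force: [-1.5, -0.0, 0.5]
grip_width: 0.0514
grasp_force: 0.0
clock: 7.9
eef_pos: [0.4905, -0.1158, 0.08]
tool_rot: [-0.668, 0.744, -0.002, 0.001]
ft_force: [-0.5, -0.9, 6.7]
grip_width: 0.0267
grasp_force: 61.3
```

```bash
python3 -m inch '[0,0,5,0,0,0,0, 0,0,12,-0.026,0.003,0,0, 0,0,27,-0.078,0.009,0,0, 0,0,42,-0.13,0.014,0,0, 0,0,57,-0.182,0.02,0,0, 0,0,71,-0.234,0.026,0,0, 0,0,86,-0.286,0.031,0,0, 0,0,94,-0.314,0.034,0,0]'; python3 -m inch '[0,0,0,0,0,0,0, 0,0,0,0,0,0,0]'
python3 - <<'E'
from h import *
cv2.imwrite("pics/s3.png",bot.camera("side"));cv2.imwrite("pics/w3.png",bot.camera("wrist"))
E
```

```text
clock: 8.57
eef_pos: [0.4893, -0.1149, 0.1738]
tool_rot: [-0.66, 0.734, -0.106, -0.117]
ft_force: [0.7, -0.5, -1.2]
grip_width: 0.0267
grasp_force: 60.4
clock: 8.73
eef_pos: [0.489, -0.1149, 0.1722]
tool_rot: [-0.661, 0.734, -0.105, -0.117]
ft_force: [-0.1, -0.2, -1.8]
grip_width: 0.0272
grasp_force: 60.4
```

View pics/w3.png

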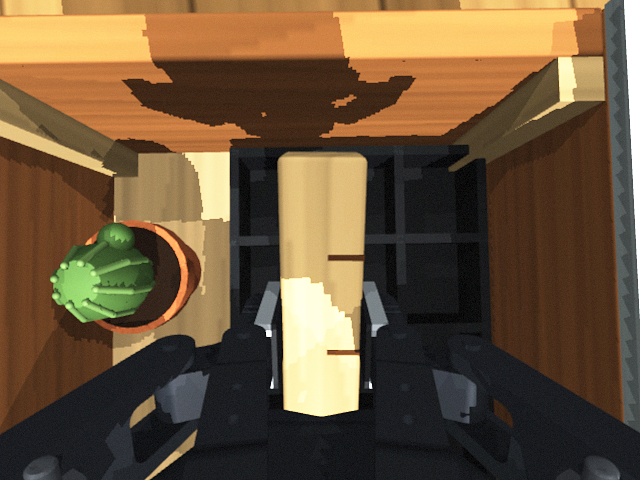

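View pics/s3.png

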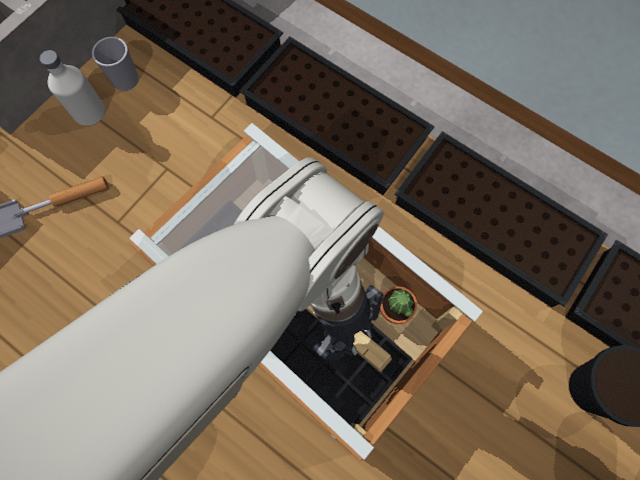

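The wrist view shows the batten held square in the jaws with its end at (322,155). The force reading is about its own weight, so it hangs free, and the cactus stands untouched at (130,280). Now drawing it out along its own axis.

```bash
python3 -m inch '[-1,-10,3,0,0,0,0, -4,-35,11,0,0,0,0, -7,-65,21,0,0,0,0, -11,-98,32,0,0,0,0, -15,-130,42,0,0,0,0, -19,-163,53,0,0,0,0, -22,-190,62,0,0,0,0, -23,-200,65,0,0,0,0]'; python3 -m inch '[0,-4,5,0,0,0,0, 0,-4,30,0,0,0,0, 0,-4,60,0,0,0,0, 0,-4,90,0,0,0,0, 0,-4,115,0,0,0,0, 0,-4,125,0,0,0,0, 0,-4,125,0,0,0,0]'
```

```text
clock: 9.5
eef_pos: [0.4649, -0.3203, 0.2387]
tool_rot: [-0.658, 0.736, -0.106, -0.118]
ft_force: [-0.4, -1.1, -1.2]
grip_width: 0.0271
grasp_force: 60.4
clock: 10.08
eef_pos: [0.4671, -0.3192, 0.3653]
tool_rot: [-0.66, 0.734, -0.107, -0.116]
ft_force: [-0.3, -0.1, -1.3]
grip_width: 0.0269
grasp_force: 60.4
```

```bash
python3 -m inch '[0,0,0,0.05,-0.006,0,0, 0,0,0,0.12,-0.013,0,0, 0,0,0,0.19,-0.021,0,0, 0,0,0,0.26,-0.028,0,0, 0,0,0,0.3,-0.033,0,0, 0,0,0,0.314,-0.034,0,0, 0,0,0,0.314,-0.034,0,0, 0,0,0,0.314,-0.034,0,0]'
python3 - <<'E'
from h import *
np.set_printoptions(precision=4,suppress=True)
z=np.load("f.npz");m,Rm=z["m"],z["R"]
o=bot.get_obs();Rt=R.from_quat(o["tool_rot"]).as_matrix();print(Rt[2],o["clock"])
a=bot.camera("top");b=bot.camera("wrist");cv2.imwrite("pics/end.png",cv2.hconcat([cv2.resize(a,(400,300)),cv2.resize(b,(400,300))]))
i=bot.camera_info("wrist");K=np.array(i["intrinsics"]);H=np.linalg.inv(np.array(i["hand_eye"]))
p=H@[.0595,0,.001,1];print("pred end",(K@p[:3]/p[2])[:2])
for c,t,h in(("top","pane_grip",.185),("top","cactus_a",.012),("wrist","batten_right",.35)):
  for r in bot.spot_point(c,t)[:3]:
    q=atz(c,r["uv"],h,o);print(t,r["uv"],round(r["confidence"],2),(q[:2]-m)@Rm)
# both ends triangulated using top and side
bot.camera("side")
for t in("batten_right","batten_left"):
  rs=[(c,bot.spot_point(c,t)[:1]) for c in("top","side")];print(t,[[x["uv"]+[x["confidence"]] for x in r] for _,r in rs])
  rr=[ray(c,r[0]["uv"]) for c,r in rs if r]
  if len(rr)==2: print(tri(rr))
E
```

```text
clock: 10.75
eef_pos: [0.4659, -0.319, 0.3609]
tool_rot: [-0.669, 0.744, 0.001, -0.001]
ft_force: [0.6, 0.2, -1.3]
grip_width: 0.027
grasp_force: 60.4
[-0.0005  0.002  -1.    ] 10.75
pred end [317.9136 152.685 ]
pane_grip [277.4, 281.0] 0.59 [0.0032 0.1098]
cactus_a [432.3, 243.7] 0.93 [ 0.0921 -0.1529]
batten_right [322.5, 155.5] 0.81 [-0.0278 -0.3977]
batten_right [[], []]
batten_left [[[392.0, 305.9, 0.67]], [[319.3, 277.4, 0.59]]]
[ 0.4988 -0.0334  0.3447]
```

View pics/end.png

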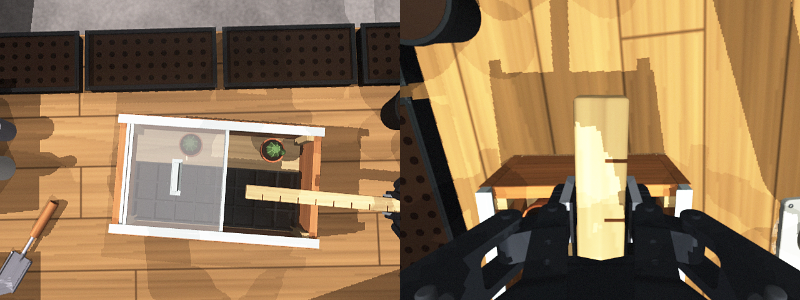

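The pane is open, both cacti are in place, and the batten is held level: its left end measures z ≈ 0.345 m against an expected 0.349 m.

```bash
python3 -c "
from workcell import bot
print(bot.job_done())"
```

```text
the job is handed in; nothing more can be done
None
```

The job is handed in: the pane is fully open, the batten is held level in the gripper with its underside about 180 mm above the timber walls, and both cacti stand where they were; I was not shown the judge's verdict.

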